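# Raise the sampler's counterweighted gate and push the vial rack in

## Task

Push the counterweighted gate arm of the sample loader up past its balance point so that it swings over and stays raised by itself, then push the blue vial rack along its lane, under the raised gate, until it is fully home against the stop at the lane's end. Only push with the fingers: do not pick up or tip the rack, leave the gate raised, and leave the bottle, the beaker and the green box as they stand.

Things in the scene. Friction and masses are not known exactly. Their poses are not given: they have to be found in the camera images.
- lane: Fixed sample loader. Origin: on the bench surface on the lane's centre line, 10 mm beyond the gate arm's plane. +x runs along the lane in the loading direction (away from the robot), y across, z up. The lane floor is 8 mm high, from x = -260 to 50 mm, between aluminium rails: inner faces at y = +-33 mm, tops 22 mm high. White housing, 270 mm wide, 75 mm high, at x = 70 to 220 mm.
- lane_stop (a point): Middle of the face of the black rubber stop at the lane's end, at x = 50 mm, 28 mm above the bench; the rack's front face meets it when home.
- rest_top (a point): Top of the white rest post (18 mm along x, 14 mm along y, 141 mm high) at x = -10, y = 70 mm in the lane's frame: it carries the arm when down.
- gate_arm (a joint): Gate arm's angle about its pivot (rad): 0 = down, level across the lane, where it starts; grows as the free end rises; 1.57 = upright; 1.75 = upper limit. Below about 0.81 it falls back to 0; above that its counterweight swings it on up by itself and it stays at 1.75. About 0.6 N (hidden mass: 0.5 to 0.9 N) upward at the handle lifts it from 0, less further up.
- gate_pivot (a point): Pivot, 150 mm above the bench, at x = -10, y = -85 mm in the lane's frame, on a post 172 mm high; hinge line along the lane's x. The white and red arm (12 x 14 mm) reaches 188 mm to the lane's +y when down; an amber panel hangs to 80 mm below its centre line, 55 to 145 mm from the pivot. When down, the 48 mm counterweight disc is 45 mm to -y and 62 mm up from the pivot.
- gate_handle (a point): Centre of the black ball handle, diameter 28 mm, at the arm's free end, 185 mm from the hinge line; it stands 45 mm out from the arm towards the robot (the lane's -x) on a 12 mm steel stem. Free space below it down to the bench. It moves with the arm on a circle of 185 mm about the hinge line.
- rack: Loose blue vial rack, 170 mm (its x, along the lane) x 60 mm x 46 mm, with ten capped vials fixed in it, tops 78 mm above its underside; about 0.35 kg. Origin: centre of its underside, on the lane floor. Starts before the gate. When home, its rear part still stands 110 mm out of the gate.
- rack_back (a point): Centre of the rack's rear upright face (towards the robot), 23 mm above the rack's underside: the face to push on. When the rack is home it lies at x = -120 mm in the lane's frame.
- bottle: Bystander: amber jar with black cap, 56 mm across, 105 mm high; origin at the centre of its underside.
- beaker: Bystander: open clear glass beaker, 60 mm across, 75 mm high; origin at the centre of its underside.
- vialbox: Bystander: open green box, 70 x 70 x 40 mm; origin at the centre of its underside.
Not all that is in view belongs to the job. Of the things shaped like the rack, the blue one is meant.

How it is judged:
By the outcome, as a careful person would: the job done as asked, in the order asked, and still so for the second after the job is handed in, with the robot touching nothing.
It also fails if it takes over 58 s, if anything falls off the work surface, if the arm or the gripper's body presses on something with over 40 N, if the wrist force passes 120 N, or if a joint passes its speed limit or range.

## Robot

A 6-joint arm with a two-finger parallel gripper is mounted at the origin on the work surface. World frame = base frame: x ahead of the robot, y to its left, z up, the work surface at z = 0. Lengths are in m, angles in rad, forces in N, time in s.
With the tool pointing down it reaches from about 0.325 to 0.85 m from the base axis. Payload 15.5 kg.
Tool frame: the origin (TCP) lies at the very end of the fingers, on their centre line; the grasp point (between the pads) lies 19 mm behind it (grasp_offset is the distance from the TCP to the grasp point, in m); z points along the fingers, x is the direction in which the jaws open and shut, and the axes are right-handed (so a half turn about z gives the same grasp; the last joint's range is limited). The gripper opens to 91 mm and grips with 3 to 60 N. Pads are 32 mm wide; open, the fingers measure 118 mm over their backs; the gripper's body (76 mm by 178 mm) begins 60 mm behind the grasp point.
Start: joints at [-1.292, 0.494, 1.345, -0, 1.302, -0.096], TCP at [0.229, -0.582, 0.214] pointing down, gripper open.
Joint ranges: [-2.91, 2.91], [-0.82, 2.16], [0.22, 2.67], [-1.22, 4.37], [0.12, 2.79], [-3.08, 3.08]. Speed limits (rad/s): [1.89, 1.89, 2.57, 3.01, 3.01, 3.01].

## Interface

Orientations are given as [roll, pitch, yaw] about the fixed x, y, z axes, in that order (R = Rz(yaw) Ry(pitch) Rx(roll)).
In Python, from station import get_obs, camera, close_job, grasp_offset gives the robot as it stands.
- The arm moves only by the tool send_rows, never from a script. Its arguments are lists of equal length, an entry for each row: "fingers": the opening, from 0 (shut) to 1 (fully open); "dp": the shift along the world's x, y, z in m, a list of three; "twist": the turn about the world's z in degrees. A call has 1 to 5 rows; each row shifts and turns the commanded pose from where the row before left it; what a row does not reach is not made up. A row lasts 1/10 s, in which the tool goes at most 50 mm and 8.59 degrees, less where a joint would pass 70% of its speed; a pose out of reach is approached as far as the arm can. A call with a gripper value outside its range is refused whole. The fingers move at their own pace and stop on an object; "grip_force" is the grip in N (left out, the last holds). Time passes only in rows, so rows that do not move let the fingers close. It gives the time, the measured TCP pose, the force and the opening at its end, in the units of the state.
- get_obs(): the state, without advancing time (a new reading comes with each control period).
- camera(name): name is "scene" or "top" or "wrist"; returns a dict with "frame" (420x560x3 uint8, red, green, blue), "K" (3x3 intrinsics, pixels), "eye" and "orientation" of the camera in the world. Camera axes: x right, y down, z forward; pixel columns grow to the right and rows downward; lengths in m; the calibration is good to about 2 mm. A picture is of the moment at which its call begins. There is no depth.
- close_job(): hands the job in, once; it reports no verdict.
The state is a dict: "time": time; "q": joint angles; "dq": joint speeds; "effort": joint torques, N m; "ee_pos": TCP position; "tcp_rot": TCP orientation; "ft_force": force on the tool from outside, world axes, zero at the start; "wrist_torque": the same for the moment, N m; "grip_width": finger opening in m.
Only numpy, scipy, OpenCV 4.12 (cv2) and the standard library are available. Lean on these libraries where they do the work, as an engineer would, in place of code of your own. Each camera call takes 0.05 s, during which the arm holds its last target.

## Working session

There is one attempt and no reset: what is moved stays moved. The work goes in short steps, Python scripts to look and compute and a tool call to move; the robot and the scene stay as the last step left them, time stands still between calls to the robot, and variables do not carry over. Pictures are saved under pics/ and viewed, and the job is handed in when it is done.

Besides the shell and the picture viewer there is one more tool, called in YAML: its name, and indented under it one key for each argument. send_rows: Moves the arm, as the interface text tells. Its arguments: {"type":"object","properties":{"fingers":{"type":"array","items":{"type":"number"}},"dp":{"type":"array","items":{"type":"array","items":{"type":"number"}}},"twist":{"type":"array","items":{"type":"number"}},"grip_force":{"type":"number"}},"required":["fingers","dp","twist"]}

```bash
mkdir -p pics; ls; cat > h.py <<'E'
import numpy as np, cv2, pickle
from station import get_obs, camera
def snap(n,tag):
    c=camera(n); pickle.dump(c,open(f'pics/{tag}.pkl','wb')); cv2.imwrite(f'pics/{tag}.png',c['frame'][:,:,::-1]); return c
def load(tag): return pickle.load(open(f'pics/{tag}.pkl','rb'))
def Rm(c):
    o=np.array(c['orientation'],float)
    if o.shape==(3,3): return o
    from scipy.spatial.transform import Rotation as R
    return R.from_euler('xyz',o).as_matrix() if o.size==3 else R.from_quat(o).as_matrix()
def ray(c,u,v):
    d=Rm(c)@np.linalg.inv(c['K'])@np.array([u,v,1.]); return np.array(c['eye']),d
def onz(c,u,v,z):
    e,d=ray(c,u,v); return e+d*(z-e[2])/d[2]
def proj(c,p):
    q=np.array(c['K'])@(Rm(c).T@(np.array(p)-c['eye'])); return q[:2]/q[2]
def tri(obs):
    A=np.zeros((3,3));b=np.zeros(3)
    for c,u,v in obs:
        e,d=ray(c,u,v); d=d/np.linalg.norm(d); P=np.eye(3)-np.outer(d,d); A+=P;b+=P@e
    return np.linalg.solve(A,b)
E
python3 - <<'E'
from h import *
for n in ['scene','top']:
    c=snap(n,n+'0'); print(n,c['K'].tolist() if hasattr(c['K'],'tolist') else c['K'],c['eye'],c['orientation'])
print(get_obs())
E
```

```text
pics
scene [[517.0810058612883, 0.0, 278.9513869096032], [0.0, 517.0810058612883, 215.8509156398219], [0.0, 0.0, 1.0]] [ 1.13728439 -0.90338484  0.94369065] [-2.20754453e+00  3.58650311e-04  5.54600552e-01]
top [[396.45935896261824, 0.0, 280.21835198593], [0.0, 396.45935896261824, 206.77908509906814], [0.0, 0.0, 1.0]] [0.38318471 0.05936806 1.04037492] [-2.9637013   0.03723676 -1.57835398]
{'time': 0.1, 'q': array([-1.29149010e+00,  4.94119731e-01,  1.34604894e+00, -5.04015015e-07,
        1.30249494e+00, -9.55093733e-02]), 'dq': array([ 0.00116709, -0.00105335, -0.00253374,  0.00027699, -0.00038583,
        0.00053054]), 'effort': array([ 1.01409350e-03, -8.80240560e+01, -3.82542586e+01,  7.09845428e-02,
        4.82992502e-02,  1.96492260e-05]), 'ee_pos': array([ 0.22871907, -0.58129186,  0.21340556]), 'tcp_rot': array([-3.14149101e+00,  1.06612504e-03, -1.19598054e+00]), 'ft_force': array([ 0.10577656, -0.21848815, -0.5759196 ]), 'wrist_torque': array([-0.04841954, -0.00155418, -0.05279481]), 'grip_width': 0.09112095041572219}
```

View pics/scene0.png

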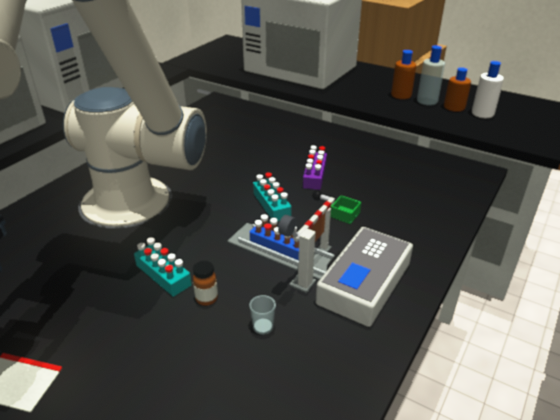

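View pics/top0.png

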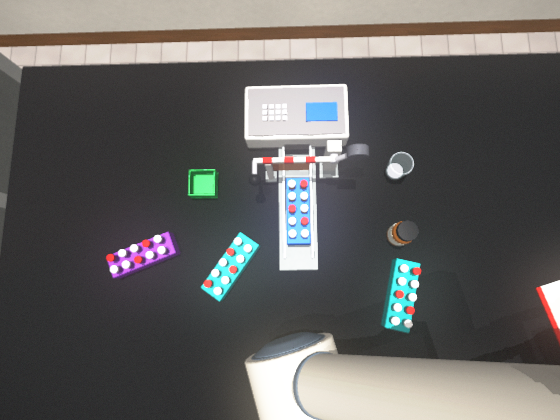

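The top view has four rack-shaped things: purple (141,255), teal (230,267), teal (403,295) and blue (298,211). The blue one is meant, being the only one in the lane and before the gate. I'll confirm it in an enlarged crop.

```bash
python3 - <<'E'
from h import *
c=load('top0'); f=c['frame'][130:280,235:385,::-1]
a=cv2.resize(f,None,fx=4,fy=4,interpolation=cv2.INTER_CUBIC)
a=cv2.convertScaleAbs(a,alpha=1.3,beta=25)
cv2.imwrite('pics/top0z.png',a)
c=load('scene0'); f=c['frame'][180:310,220:360,::-1]
a=cv2.resize(f,None,fx=4.5,fy=4.5,interpolation=cv2.INTER_CUBIC)
a=cv2.convertScaleAbs(a,alpha=1.3,beta=25)
cv2.imwrite('pics/scene0z.png',a)
E
```

```text
(no output)
```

View pics/top0z.png

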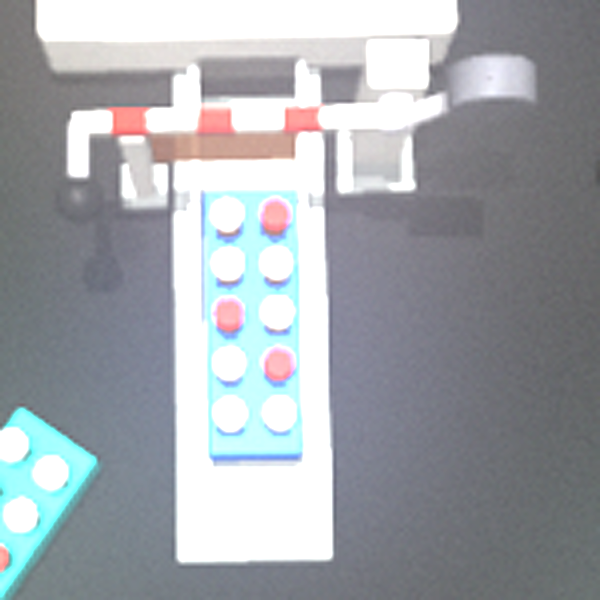

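View pics/scene0z.png

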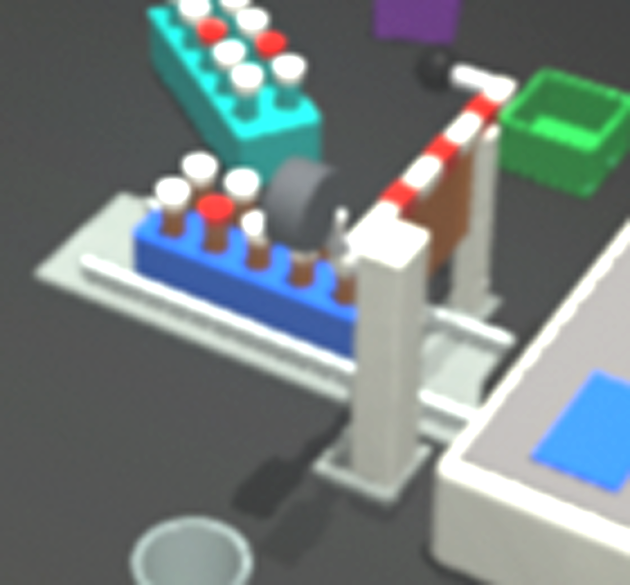

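The crop shows the blue rack in the lane behind the gate arm. The ball is at about (255,180) in the top view and (317,196) in the scene view.

```bash
python3 - <<'E'
from h import *
t=load('top0'); s=load('scene0')
def T(u,v): return u/4+235-.375,v/4+130-.375
def S(u,v): return u/4.5+220-.4,v/4.5+180-.4
np.set_printoptions(precision=4,suppress=True)
b=tri([(t,*T(80,200)),(s,*S(435,70))]); print('ball',b,proj(t,b)-T(80,200),proj(s,b)-S(435,70))
fl=[onz(t,*T(*p),.008) for p in [(177,560),(332,558)]]; print('lane near edge',fl)
far=[onz(t,*T(*p),.022) for p in [(187,215),(316,210)]]
# blue mask
hsv=cv2.cvtColor(t['frame'],cv2.COLOR_RGB2HSV)
m=cv2.inRange(hsv,(98,120,60),(125,255,255)); m[:160]=0; m[250:]=0; m[:,:270]=0;m[:,330:]=0
m=cv2.morphologyEx(m,cv2.MORPH_CLOSE,np.ones((7,7)))
cs,_=cv2.findContours(m,0,2); k=max(cs,key=cv2.contourArea); r=cv2.minAreaRect(k); print(r)
for p in cv2.boxPoints(r): print(p,onz(t,*p,.054))
print('hand corners',[onz(t,*T(*p),.054) for p in [(210,455),(302,455),(202,190),(296,190)]])
# housing top front corners
# arm white end / pivot post top
print('post top',onz(t,*T(398,62),.172), 'far housing corners',[onz(t,*T(*p),.075) for p in [(40,40),(457,28)]])
# scene: lane near corners
print([onz(s,*S(*p),.008) for p in [(37,272),(122,193)]])
g=cv2.inRange(hsv,(0,0,120),(180,60,255)); 
# lane floor edges rows 240-268
for v in range(246,268,4):
    xs=np.where(g[v,265:335])[0]+265; print(v,xs.min(),xs.max(),onz(t,xs.min()-.5,v,.008)[:2],onz(t,xs.max()+.5,v,.008)[:2])
E
```

```text
ball [0.6075 0.1493 0.1468] [0.5271 0.7005] [ 0.7169 -0.1934]
lane near edge [array([0.4049, 0.1011, 0.008 ]), array([0.4053, 0.0016, 0.008 ])]
((297.9451599121094, 210.98281860351562), (66.38902282714844, 23.05073356628418), 88.9583740234375)
[285.8183 178.0033] [0.6356 0.0799 0.054 ]
[308.8652 177.5843] [0.6357 0.0209 0.054 ]
[310.0721 243.9623] [0.4661 0.0214 0.054 ]
[287.0251 244.3814] [0.4657 0.0786 0.054 ]
hand corners [array([0.4682, 0.0783, 0.054 ]), array([0.4676, 0.0212, 0.054 ]), array([0.638 , 0.0816, 0.054 ]), array([0.6369, 0.0215, 0.054 ])]
post top [ 0.6807 -0.0335  0.172 ] far housing corners [array([0.7333, 0.184 , 0.075 ]), array([ 0.7357, -0.0818,  0.075 ])]
[array([ 0.4076, -0.0039,  0.008 ]), array([0.4063, 0.0929, 0.008 ])]
246 279 317 [0.4656 0.1017] [0.4645 0.0005]
250 279 317 [0.4552 0.1018] [0.4542 0.0008]
254 279 317 [0.4449 0.1018] [0.4439 0.001 ]
258 279 317 [0.4346 0.1019] [0.4337 0.0012]
262 279 317 [0.4243 0.102 ] [0.4234 0.0015]
266 279 317 [0.4141 0.102 ] [0.4132 0.0017]
```

```bash
python3 - <<'E'
from h import *
np.set_printoptions(precision=4,suppress=True)
t=load('top0'); s=load('scene0')
def T(u,v): return u/4+235-.375,v/4+130-.375
def S(u,v): return u/4.5+220-.4,v/4.5+180-.4
print('disc far-top edge',onz(t,*T(492,55),.236),'near bottom',onz(t,*T(492,105),.19))
print('L/R at axis height', onz(t,*T(447,80),.212),onz(t,*T(537,80),.212))
print('tri',tri([(t,*T(492,80)),(s,*S(302,200))]))
for x in (.63,.645,.656,.67): print(x,(np.array(proj(s,[x,-.079,.212]))-[219.6,179.6])*4.5,(np.array(proj(t,[x,-.079,.212]))-[234.6,129.6])*4)
print('bystanders',onz(t,400,232,.105),onz(t,400,163,.075),onz(t,203,184,.02))
c=s['frame'][205:260,270:320,::-1]
cv2.imwrite('pics/disc.png',cv2.convertScaleAbs(cv2.resize(c,None,fx=10,fy=10,interpolation=cv2.INTER_CUBIC),alpha=1.4,beta=20))
E
```

```text
disc far-top edge [ 0.6616 -0.0761  0.236 ] near bottom [ 0.6486 -0.0826  0.19  ]
L/R at axis height [ 0.6562 -0.0553  0.212 ] [ 0.6553 -0.1037  0.212 ]
tri [ 0.6523 -0.0808  0.2147]
0.63 [273.1004 187.6219] [493.1832 125.9822]
0.645 [297.7155 196.7982] [492.0088  99.2092]
0.656 [315.9319 203.5892] [491.1521  79.681 ]
0.67 [339.3217 212.3087] [490.0674  54.9549]
bystanders [ 0.4876 -0.1877  0.105 ] [ 0.6639 -0.2061  0.075 ] [0.6316 0.3014 0.02  ]
```

View pics/disc.png

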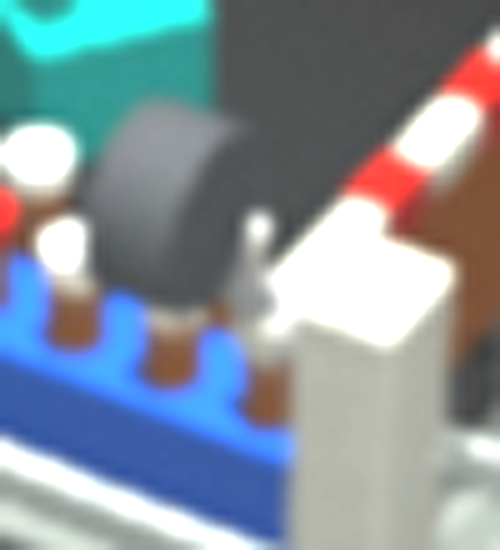

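The disc is at about (0.654, -0.080, 0.212), which agrees with the pivot and the stated offsets. The tool always points down, so it can't get under the handle. I'll push the arm round through its counterweight disc instead, pressing down on the disc's top with the closed fingertips.

send_rows:
  fingers: [0,0,0,0,0]
  dp:
    - [0.02,0.024,0.02]
    - [0.028,0.033,0.02]
    - [0.029,0.034,0.02]
    - [0.029,0.034,0.02]
    - [0.029,0.034,0.01]
  twist: [4.5,4.5,4.5,4.5,4.5]

```text
time: 0.6
ee_pos: [0.3649, -0.4214, 0.3054]
tcp_rot: [3.141, -0.001, -0.8]
ft_force: [1.0, -1.0, -0.1]
grip_width: 0.0539
```

send_rows:
  fingers: [0,0,0,0,0]
  dp:
    - [0.029,0.034,0]
    - [0.029,0.034,0]
    - [0.029,0.034,0]
    - [0.029,0.034,0]
    - [0.029,0.034,0]
  twist: [4.5,4.5,4.5,4.5,4.5]

```text
time: 1.1
ee_pos: [0.5096, -0.2509, 0.3038]
tcp_rot: [-3.142, 0.0, -0.407]
ft_force: [0.6, -0.4, 0.8]
grip_width: 0.0141
```

send_rows:
  fingers: [0,0,0,0,0]
  dp:
    - [0.029,0.033,0]
    - [0.029,0.033,0]
    - [0.029,0.033,0]
    - [0.029,0.033,0]
    - [0.02,0.02,0]
  twist: [4.5,4.5,4.5,4.5,4.5]

```text
time: 1.6
ee_pos: [0.6461, -0.0979, 0.3034]
tcp_rot: [-3.141, 0.001, -0.013]
ft_force: [0.2, -0.8, 0.0]
grip_width: 0.0002
```

send_rows:
  fingers: [0,0,0,0]
  dp:
    - [0.008,0.01,-0.02]
    - [0,0,-0.02]
    - [0,0,-0.015]
    - [0,0,0]
  twist: [0.7,0,0,0]

```text
time: 2.0
ee_pos: [0.6516, -0.0902, 0.2464]
tcp_rot: [-3.141, 0.004, -0.005]
ft_force: [0.6, -1.2, -0.4]
grip_width: 0.0003
```

```bash
python3 - <<'E'
from h import *
a=snap('scene','s1')['frame'][120:330,180:440,::-1]; b=snap('top','t1')['frame'][80:290,200:440,::-1]
cv2.imwrite('pics/v1.png',np.hstack([cv2.resize(a,(400,323)),cv2.resize(b,(369,323))]))
E
```

```text
(no output)
```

View pics/v1.png

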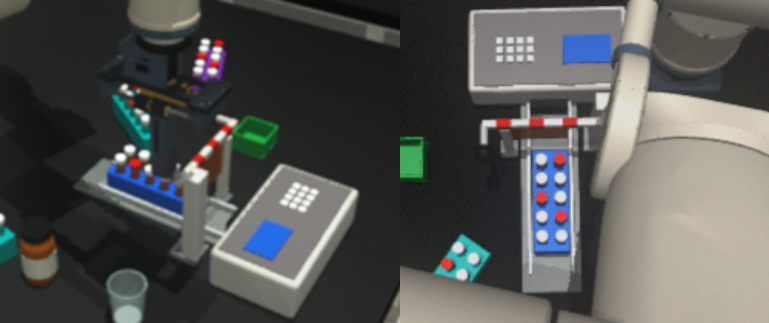

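The fingertips are right above the disc and nothing else is near. I'll start pressing along the disc's arc.

send_rows:
  fingers: [0,0,0,0,0]
  dp:
    - [0.002,0,-0.005]
    - [0,0,-0.005]
    - [0,-0.005,-0.005]
    - [0,-0.006,-0.006]
    - [0,-0.005,-0.006]
  twist: [0,0,0,0,0]

```text
time: 2.6
ee_pos: [0.6554, -0.1101, 0.2242]
tcp_rot: [3.136, -0.003, -0.006]
ft_force: [-10.5, -23.5, 32.3]
grip_width: 0.0004
```

```bash
python3 - <<'E'
from h import *
a=snap('scene','s2')['frame'][150:310,220:380,::-1]; b=snap('top','t2')['frame'][130:290,230:390,::-1]
cv2.imwrite('pics/v2.png',np.hstack([cv2.resize(a,(400,400)),cv2.resize(b,(400,400))]))
E
```

```text
(no output)
```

View pics/v2.png

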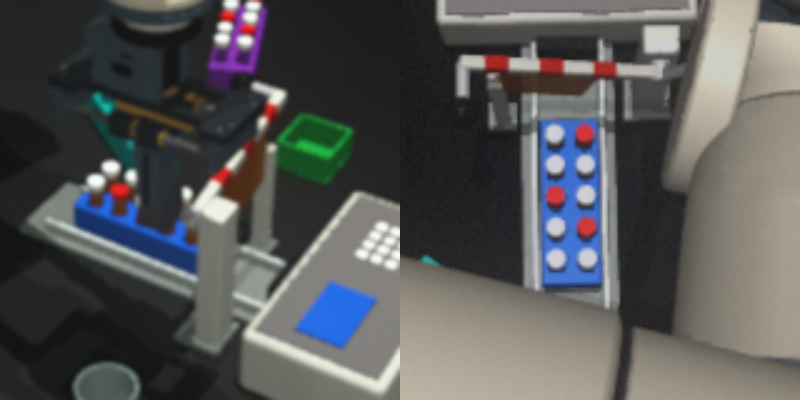

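The force runs radially through the disc towards the pivot. The tip led too far in -y and jammed on the disc's shoulder. I'll back off and recentre over the disc.

send_rows:
  fingers: [0,0,0,0]
  dp:
    - [0,-0.002,0.012]
    - [0,0,0.02]
    - [0,0.015,0]
    - [0,0.015,0]
  twist: [0,0,0,0]

```text
time: 3.1
ee_pos: [0.6549, -0.0781, 0.2541]
tcp_rot: [-3.141, -0.001, -0.006]
ft_force: [-0.7, -0.3, 0.1]
grip_width: 0.0003
```

```bash
python3 - <<'E'
from h import *
o=get_obs(); print(o['ee_pos'],o['ft_force'])
a=snap('scene','s3')['frame'][150:310,220:380,::-1]; b=snap('top','t3')['frame'][130:290,230:390,::-1]
cv2.imwrite('pics/v3.png',np.hstack([cv2.resize(a,(400,400)),cv2.resize(b,(400,400))]))
E
```

```text
[ 0.65487111 -0.07805475  0.25410223] [-0.67384147 -0.34447073  0.08205312]
```

View pics/v3.png

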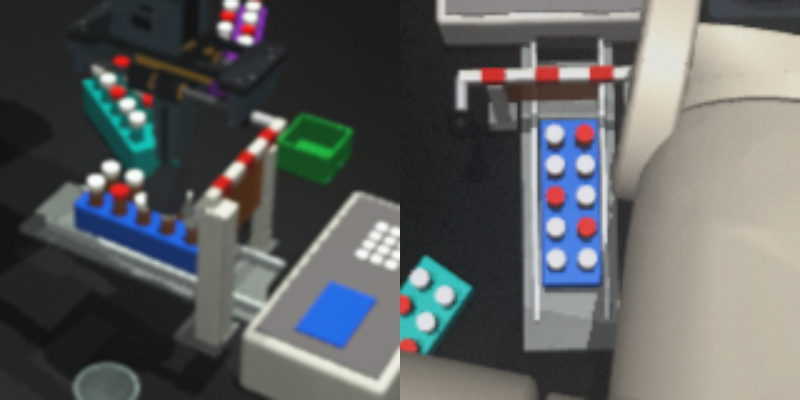

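The arm fell back to level and the disc is undisturbed. I'll push again, centred, and move -y less.

send_rows:
  fingers: [0,0,0,0,0]
  dp:
    - [0,0,-0.014]
    - [0,0,-0.006]
    - [0,-0.003,-0.004]
    - [0,-0.004,-0.004]
    - [0,-0.003,-0.004]
  twist: [0,0,0,0,0]

```text
time: 3.7
ee_pos: [0.6556, -0.0927, 0.225]
tcp_rot: [3.135, -0.004, -0.007]
ft_force: [-5.0, -21.4, 29.5]
grip_width: 0.0004
```

A finger pressed on the disc's top jams by friction. I'll move the tip's edge onto the disc's upper +y shoulder instead, so the push is tangential.

send_rows:
  fingers: [0,0,0,0,0]
  dp:
    - [0,0,0.015]
    - [0,0,0.02]
    - [0,0.022,0]
    - [0,0.022,0]
    - [0,0,0]
  twist: [0,0,0,0,0]

```text
time: 4.2
ee_pos: [0.6544, -0.0422, 0.2563]
tcp_rot: [-3.141, 0.001, -0.004]
ft_force: [0.1, -0.5, 0.6]
grip_width: 0.0006
```

send_rows:
  fingers: [0,0,0]
  dp:
    - [0,0,-0.02]
    - [0,0,-0.008]
    - [0,0,0]
  twist: [0,0,0]

```text
time: 4.5
ee_pos: [0.6539, -0.0447, 0.2273]
tcp_rot: [-3.141, 0.003, -0.006]
ft_force: [0.3, 2.3, 0.7]
grip_width: 0.0005
```

send_rows:
  fingers: [0,0,0,0,0]
  dp:
    - [0,-0.005,-0.004]
    - [0,-0.006,-0.005]
    - [0,-0.005,-0.005]
    - [0,-0.005,-0.006]
    - [0,0,0]
  twist: [0,0,0,0,0]

```text
time: 5.0
ee_pos: [0.6543, -0.0665, 0.2078]
tcp_rot: [-3.142, 0.002, -0.007]
ft_force: [-0.3, -0.1, 0.1]
grip_width: 0.0005
```

```bash
python3 - <<'E'
from h import *
o=get_obs(); print(o['ee_pos'],o['ft_force'])
a=snap('scene','s4')['frame'][150:310,220:380,::-1]; b=snap('top','t4')['frame'][130:290,230:390,::-1]
cv2.imwrite('pics/v4.png',np.hstack([cv2.resize(a,(400,400)),cv2.resize(b,(400,400))]))
E
```

```text
[ 0.65429072 -0.06653472  0.20780266] [-0.33290146 -0.13665358  0.05592171]
```

View pics/v4.png

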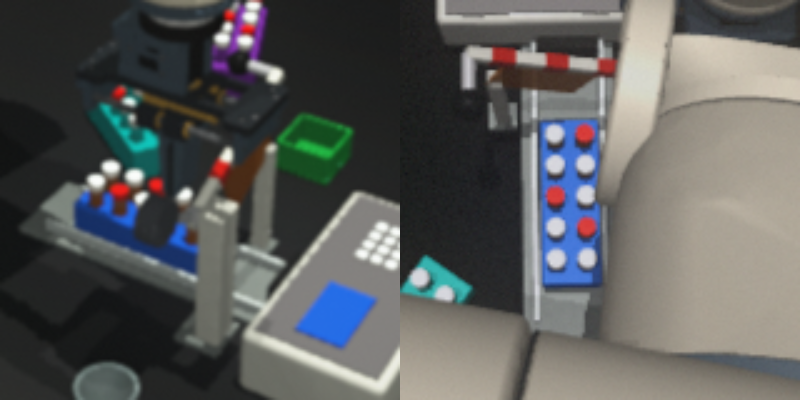

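The arm is up at about 0.35 rad with almost no force. I'll continue along the arc.

send_rows:
  fingers: [0,0,0,0,0]
  dp:
    - [0,-0.004,-0.006]
    - [0,-0.003,-0.007]
    - [0,-0.003,-0.007]
    - [0,-0.002,-0.007]
    - [0,0,0]
  twist: [0,0,0,0,0]

```text
time: 5.6
ee_pos: [0.6541, -0.0778, 0.1804]
tcp_rot: [-3.141, 0.002, -0.006]
ft_force: [-0.8, 0.1, -0.2]
grip_width: 0.0005
```

```bash
python3 - <<'E'
from h import *
o=get_obs(); print(o['ee_pos'],o['ft_force'])
a=snap('scene','s5')['frame'][130:330,200:400,::-1]; b=snap('top','t5')['frame'][110:290,230:410,::-1]
cv2.imwrite('pics/v5.png',np.hstack([cv2.resize(a,(400,400)),cv2.resize(b,(400,400))]))
E
```

```text
[ 0.65407078 -0.07780385  0.18038465] [-0.77242379  0.12617326 -0.22890263]
```

View pics/v5.png

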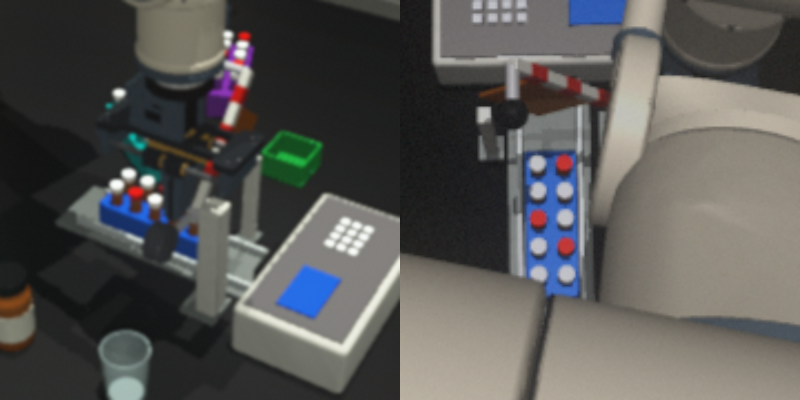

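send_rows:
  fingers: [0,0,0,0,0]
  dp:
    - [0,-0.002,-0.006]
    - [0,-0.002,-0.006]
    - [0,-0.02,0.002]
    - [0,-0.035,0.005]
    - [0,-0.045,0.01]
  twist: [0,0,0,0,0]

```text
time: 6.2
ee_pos: [0.6544, -0.1821, 0.1864]
tcp_rot: [-3.141, 0.001, -0.004]
ft_force: [0.9, -0.1, 0.0]
grip_width: -0.0
```

```bash
python3 - <<'E'
from h import *
o=get_obs(); print(o['ee_pos'],o['ft_force'])
a=snap('scene','s6')['frame'][130:330,200:400,::-1]; b=snap('top','t6')['frame'][110:290,230:410,::-1]
cv2.imwrite('pics/v6.png',np.hstack([cv2.resize(a,(400,400)),cv2.resize(b,(400,400))]))
E
```

```text
[ 0.65437413 -0.18207608  0.18638446] [ 0.90380269 -0.07505061  0.04468798]
```

View pics/v6.png

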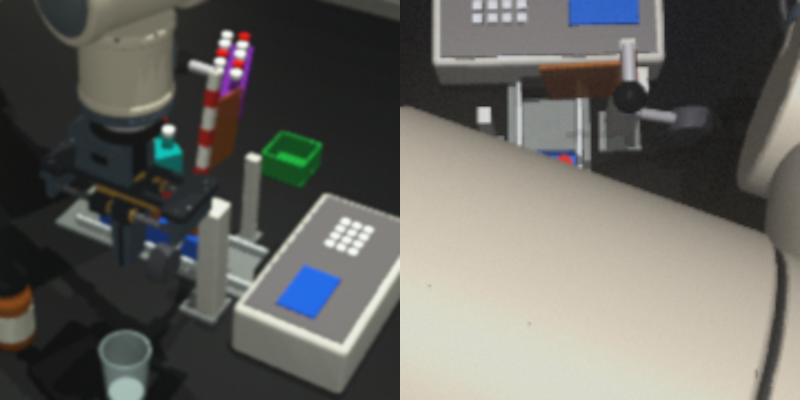

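The gate is fully raised and held by its counterweight. Next I'll go round behind the rack, staying at z 0.2 m or higher.

send_rows:
  fingers: [0,0,0,0,0]
  dp:
    - [-0.03,0,0.02]
    - [-0.045,0,0]
    - [-0.045,0,0]
    - [-0.045,0,0]
    - [-0.04,0.01,0]
  twist: [0,0,0,0,0]

```text
time: 6.8
ee_pos: [0.4477, -0.1724, 0.2069]
tcp_rot: [3.141, -0.0, -0.007]
ft_force: [0.7, -0.5, -0.4]
grip_width: 0.0006
```

send_rows:
  fingers: [0,0,0,0,0]
  dp:
    - [-0.03,0.03,0]
    - [0,0.045,0]
    - [0,0.045,0]
    - [0,0.045,0]
    - [0,0.04,0]
  twist: [0,0,0,0,0]

```text
time: 7.3
ee_pos: [0.4196, 0.0348, 0.2071]
tcp_rot: [3.142, -0.001, -0.006]
ft_force: [0.3, -0.7, 0.8]
grip_width: 0.0005
```

send_rows:
  fingers: [0,0,0]
  dp:
    - [0,0.02,0]
    - [0,0,0]
    - [0,0,0]
  twist: [0,0,0]

```text
time: 7.6
ee_pos: [0.4199, 0.0532, 0.207]
tcp_rot: [3.141, -0.0, -0.005]
ft_force: [-0.8, 0.1, -0.5]
grip_width: 0.0003
```

```bash
python3 - <<'E'
from h import *
o=get_obs(); print(o['ee_pos'],o['ft_force'])
a=snap('scene','s7')['frame'][130:330,200:400,::-1]; b=snap('top','t7')['frame'][110:310,210:410,::-1]
cv2.imwrite('pics/v7.png',np.hstack([cv2.resize(a,(400,400)),cv2.resize(b,(400,400))]))
E
```

```text
[0.41990788 0.05320397 0.20695159] [-0.81030149  0.13586343 -0.45331201]
```

View pics/v7.png

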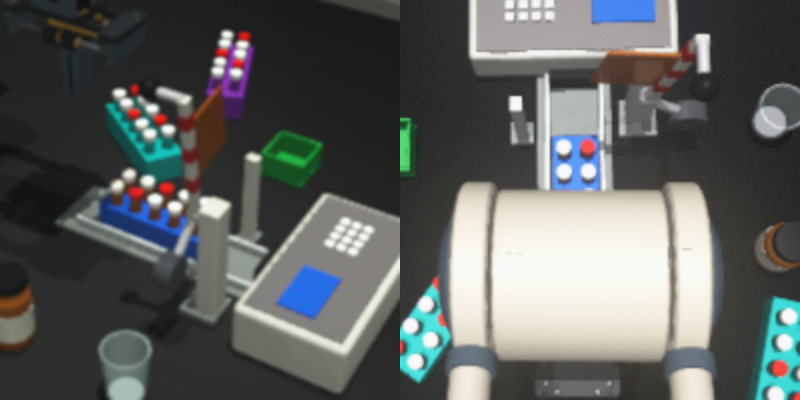

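The gate stayed up (handle high, panel swung clear) and the tool is behind the rack. I'll go down to face height and approach.

send_rows:
  fingers: [0,0,0,0,0]
  dp:
    - [0,-0.002,-0.04]
    - [0,0,-0.045]
    - [0,0,-0.045]
    - [0,0,-0.035]
    - [0,0,-0.012]
  twist: [0,0,0,0,0.3]

```text
time: 8.2
ee_pos: [0.4185, 0.0503, 0.0272]
tcp_rot: [3.142, 0.004, -0.002]
ft_force: [-0.2, 0.3, 0.8]
grip_width: 0.0006
```

send_rows:
  fingers: [0,0,0,0,0]
  dp:
    - [0,0,0]
    - [0.012,0,0]
    - [0.01,0,0]
    - [0.006,0,0]
    - [0.006,0,0]
  twist: [0,0,0,0,0]

```text
time: 8.7
ee_pos: [0.4552, 0.0513, 0.0306]
tcp_rot: [3.142, -0.002, -0.0]
ft_force: [-1.0, 0.0, -0.1]
grip_width: 0.0006
```

send_rows:
  fingers: [0,0,0,0,0]
  dp:
    - [0.005,0,0]
    - [0.005,0,0]
    - [0.005,0,0]
    - [0.005,0,0]
    - [0.005,0,0]
  twist: [0,0,0,0,0]

```text
time: 9.2
ee_pos: [0.479, 0.0514, 0.0299]
tcp_rot: [-3.142, 0.0, -0.0]
ft_force: [-2.1, -0.6, 2.6]
grip_width: 0.0001
```

send_rows:
  fingers: [0,0,0,0,0]
  dp:
    - [0.005,0,0]
    - [0.005,0,0]
    - [0.005,0,0]
    - [0.005,0,0]
    - [0.005,0,0]
  twist: [0,0,0,0,0]

```text
time: 9.7
ee_pos: [0.5043, 0.0514, 0.0299]
tcp_rot: [3.142, -0.0, -0.0]
ft_force: [-1.8, -0.3, 1.8]
grip_width: 0.0007
```

```bash
python3 - <<'E'
from h import *
o=get_obs(); print(o['ee_pos'],o['ft_force'])
a=snap('scene','s8')['frame'][130:330,200:400,::-1]; b=snap('top','t8')['frame'][110:310,210:410,::-1]
cv2.imwrite('pics/v8.png',np.hstack([cv2.resize(a,(400,400)),cv2.resize(b,(400,400))]))
E
```

```text
[0.50428464 0.05137334 0.02990442] [-1.78716512 -0.29624876  1.79279723]
```

View pics/v8.png

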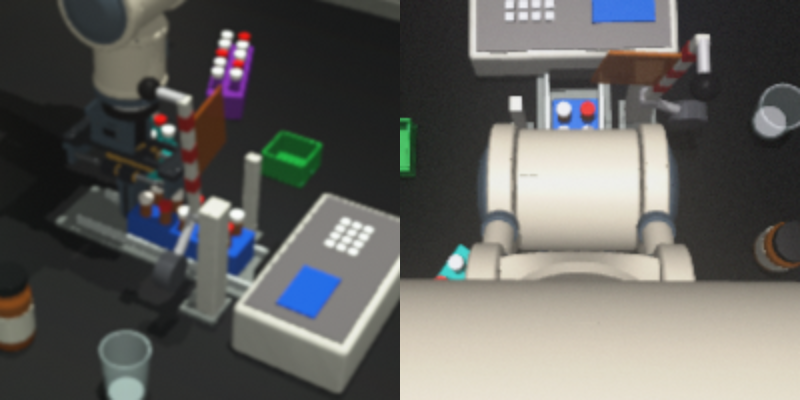

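The rack is sliding straight with about 2 N. Clearance to the gate is still adequate, so I'll carry on to the stop.

send_rows:
  fingers: [0,0,0,0,0]
  dp:
    - [0.005,0,0]
    - [0.005,0,0]
    - [0.005,0,0]
    - [0.004,0,0]
    - [0.003,0,0]
  twist: [0,0,0,0,0]

```text
time: 10.3
ee_pos: [0.5263, 0.0514, 0.0299]
tcp_rot: [3.142, -0.0, -0.0]
ft_force: [-1.9, -0.3, 0.3]
grip_width: 0.0005
```

send_rows:
  fingers: [0,0,0,0]
  dp:
    - [0.003,0,0]
    - [0.002,0,0]
    - [0.002,0,0]
    - [0,0,0]
  twist: [0,0,0,0]

```text
time: 10.7
ee_pos: [0.5331, 0.0514, 0.0299]
tcp_rot: [3.142, -0.0, -0.0]
ft_force: [0.9, 0.4, 0.2]
grip_width: 0.0009
```

send_rows:
  fingers: [0,0,0]
  dp:
    - [0.002,0,0]
    - [0.001,0,0]
    - [0,0,0]
  twist: [0,0,0]

```text
time: 11.0
ee_pos: [0.5333, 0.0514, 0.0298]
tcp_rot: [3.142, 0.005, -0.0]
ft_force: [-13.1, -1.4, 11.4]
grip_width: 0.0005
```

```bash
python3 - <<'E'
from h import *
o=get_obs(); print(o['ee_pos'],o['ft_force'])
a=snap('scene','s9')['frame'][130:330,200:400,::-1]; b=snap('top','t9')['frame'][110:310,210:410,::-1]
cv2.imwrite('pics/v9.png',np.hstack([cv2.resize(a,(400,400)),cv2.resize(b,(400,400))]))
E
```

```text
[0.53325711 0.051409   0.02975653] [-13.08628763  -1.4123804   11.36185311]
```

View pics/v9.png

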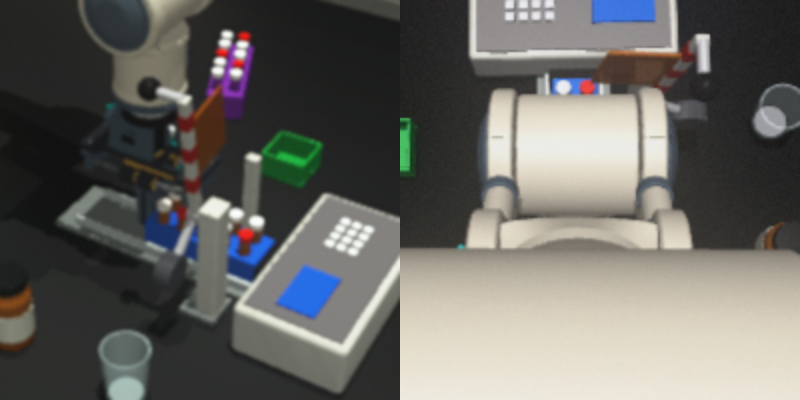

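The tool stalled at x = 0.5333 with 13 N, right at the predicted home position (about 0.5325). I'll back off and check.

send_rows:
  fingers: [0,0,0,0,0]
  dp:
    - [-0.004,0,0]
    - [-0.01,0,0]
    - [-0.03,0,0]
    - [-0.04,0,0]
    - [-0.04,0,0]
  twist: [0,0,0,0,0]

```text
time: 11.6
ee_pos: [0.4103, 0.0514, 0.0301]
tcp_rot: [-3.142, -0.001, -0.0]
ft_force: [0.1, 0.9, -0.7]
grip_width: 0.0005
```

send_rows:
  fingers: [0,0,0,0,0]
  dp:
    - [0,0,0.03]
    - [0,-0.02,0.045]
    - [0,-0.045,0.02]
    - [0,-0.045,0.02]
    - [0,-0.045,0.02]
  twist: [0,0,0,0,0]

```text
time: 12.1
ee_pos: [0.4113, -0.105, 0.1661]
tcp_rot: [3.141, -0.001, 0.0]
ft_force: [1.4, -0.5, -0.4]
grip_width: 0.0007
```

send_rows:
  fingers: [0,0,0,0,0]
  dp:
    - [0,-0.045,0.02]
    - [0,-0.045,0.01]
    - [0,-0.045,0]
    - [0,-0.045,0]
    - [0,-0.04,0]
  twist: [0,0,0,0,0]

```text
time: 12.6
ee_pos: [0.4112, -0.3257, 0.195]
tcp_rot: [3.141, -0.001, -0.001]
ft_force: [0.0, 0.4, 1.0]
grip_width: 0.0004
```

```bash
python3 - <<'E'
from h import *
np.set_printoptions(precision=4,suppress=True)
o=get_obs(); print(o['ee_pos'],o['ft_force'])
s=snap('scene','s10');t=snap('top','t10')
a=s['frame'][130:330,160:400,::-1]; b=t['frame'][110:310,190:430,::-1]
cv2.imwrite('pics/v10.png',np.hstack([cv2.resize(a,(400,333)),cv2.resize(b,(400,333))]))
cv2.imwrite('pics/v10t.png',cv2.resize(t['frame'][130:250,250:350,::-1],None,fx=5,fy=5,interpolation=cv2.INTER_CUBIC))
hsv=cv2.cvtColor(t['frame'],cv2.COLOR_RGB2HSV)
m=cv2.inRange(hsv,(98,120,60),(125,255,255)); m[:145]=0; m[250:]=0; m[:,:270]=0;m[:,330:]=0
ys,xs=np.where(m); print(ys.max(),xs.min(),xs.max(),[onz(t,298,ys.max()+.5-d,.054) for d in (0,1)], onz(t,298,ys.max()+.5,.01))
E
```

```text
[ 0.4112 -0.3257  0.195 ] [0.0445 0.3643 0.951 ]
215 285 309 [array([0.538 , 0.0502, 0.054 ]), array([0.5405, 0.0501, 0.054 ])] [0.5449 0.0498 0.01  ]
```

View pics/v10.png

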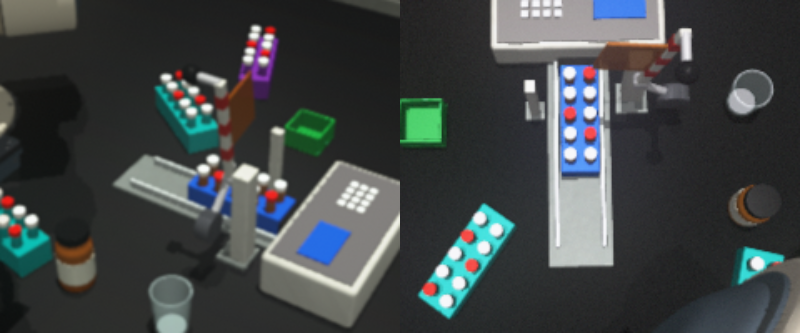

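View pics/v10t.png

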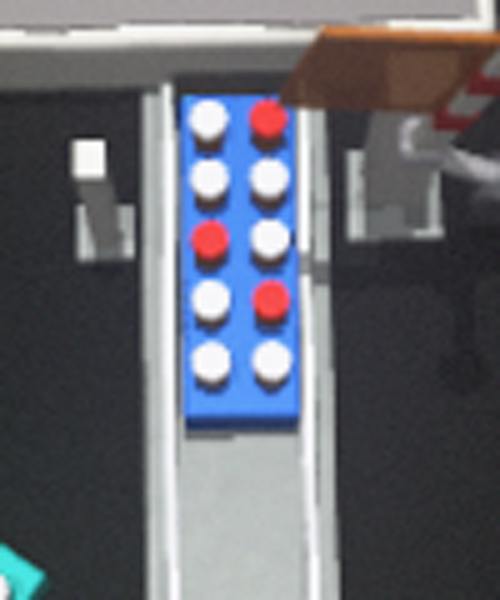

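```bash
python3 - <<'E'
from h import *
np.set_printoptions(precision=4,suppress=True)
t=load('top10') if 0 else load('t10'); s=load('s10'); t0=load('top0')
# edge profile along columns, blue rear top edge & front
g=t['frame'].astype(float)
prof=(g[:,290:304,2]-g[:,290:304,0]).mean(1); print(np.round(prof[144:152]),np.round(prof[206:220]))
for v in (147.5,148.5,149.5): print('front',onz(t,297,v,.054))
for v in (212.5,213.5): print('rear top',onz(t,297,v,.054))
for v in (215,216): print('rear bottom',onz(t,297,v,.009))
p=g[:,290:304].mean((1,2)); print('lane rear',np.round(p[264:274]), np.round(t0['frame'][264:274,290:304].mean((1,2))))
for v in (269.5,270.5): print(onz(t,297,v,.008))
f=s['frame'][215:280,260:345,::-1]
cv2.imwrite('pics/v10s.png',cv2.convertScaleAbs(cv2.resize(f,None,fx=9,fy=9,interpolation=cv2.INTER_CUBIC),alpha=1.5,beta=20))
for n,p0 in (('bottle',(400,232)),):pass
for nm,a in (('bottle',(215,255,380,425)),('beaker',(145,185,380,420)),('green',(160,205,180,225))):
    d=np.abs(t['frame'][a[0]:a[1],a[2]:a[3]].astype(float)-t0['frame'][a[0]:a[1],a[2]:a[3]]).mean(); print(nm,'mean diff',d)
E
```

```text
[  1.   2.   3.   2.   3. 140.  73.  29.] [ 66. 106. 139. 158. 159. 159. 162. 103.  55.  50.  13.   4.   4.   3.]
front [0.7166 0.05   0.054 ]
front [0.7139 0.0501 0.054 ]
front [0.7112 0.0501 0.054 ]
rear top [0.5457 0.0526 0.054 ]
rear top [0.5431 0.0526 0.054 ]
rear bottom [0.5464 0.0524 0.009 ]
rear bottom [0.5438 0.0524 0.009 ]
lane rear [197. 198. 197. 198. 198. 155.  84.  47.  47.  47.] [249. 249. 249. 249. 249. 220. 126.  80.  80.  79.]
[0.4048 0.0545 0.008 ]
[0.4023 0.0545 0.008 ]
bottle mean diff 26.581481481481482
beaker mean diff 31.402291666666667
green mean diff 28.760493827160495
```

View pics/v10s.png

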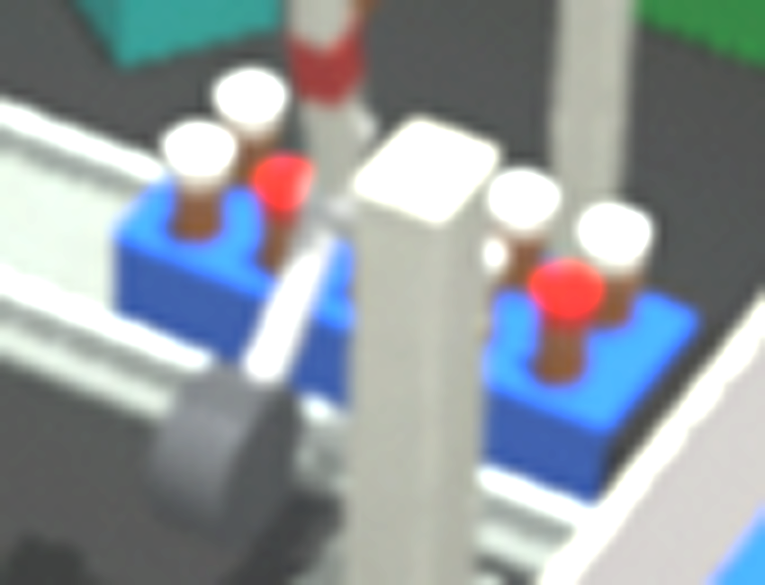

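Rear face measures 0.140 m from the lane's near edge, so x = -120 mm in the lane frame: home. The brightness change explains the raw bystander image differences, so I'll check their positions and then hand in.

```bash
python3 - <<'E'
from h import *
t=load('t10'); t0=load('top0'); G=lambda c:cv2.cvtColor(c['frame'],cv2.COLOR_RGB2GRAY)
s=load('s10'); s0=load('scene0')
for nm,A,B,a in (('bottle',t0,t,(215,252,380,425)),('beaker',t0,t,(148,185,380,420)),('green',t0,t,(163,205,182,222)),('bottle s',s0,s,(258,308,188,222)),('beaker s',s0,s,(290,336,244,280)),('green s',s0,s,(194,224,328,364))):
    tp=G(A)[a[0]:a[1],a[2]:a[3]]; r=cv2.matchTemplate(G(B)[a[0]-8:a[1]+8,a[2]-8:a[3]+8],tp,cv2.TM_CCOEFF_NORMED); _,m,_,l=cv2.minMaxLoc(r); print(nm,l[0]-8,l[1]-8,round(m,3))
from station import close_job
print(close_job())
E
```

```text
bottle 0 0 0.991
beaker 0 0 0.996
green 0 0 0.997
bottle s 0 0 0.996
beaker s 0 0 0.998
green s 0 0 0.54
the job is handed in; nothing more can be done
None
```

The gate is raised and staying up by itself, and the blue rack is home against the stop. I handed the job in at about 13 s of the 58 s, with the robot touching nothing.

**Gate:** The tool only points down, so the fingers could not get under the handle. I pushed the arm over by pressing the closed fingertips on its counterweight disc. The first two tries, pressing on the disc's top, jammed by friction at about 41 N and 37 N at the wrist, and I backed off. The 41 N is close to your 40 N press limit. That limit is for the arm and the gripper's body; here only the fingertips touched the disc. The third push, on the disc's shoulder, took almost no force. The gate swung over and was still up in every later picture.

**Rack:** I pushed it along the lane with about 2 N until it stalled at the stop with 13 N along the lane. In the top view its rear face measures about -120 mm in the lane's frame and its length reads 170 mm, which matches home.

**Bystanders:** The bottle and beaker had not shifted in either view. The green box had not shifted in the top view. Its scene-view match was poor (0.54), probably because the raised gate changes that part of the picture; the tool never went near the box.

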